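# Knock the stuck plug out of the dowelling jig

## Task

A wooden plug is stuck in the barrel of the dowelling jig. Take the knock-out rod from its block, feel its foot into the hole of the eccentric bush on top and push the plug out of the lower end into the tray, never pressing on jig or plug with more than 20 newtons; then stand the rod back in its block and let go, leaving the other things on the bench alone.

Things in the scene. Friction and masses are not known exactly. Their poses are not given: they have to be found in the camera images.
- jig: Fixed wooden dowelling jig, 130 x 116 mm, origin under its centre on the table, z up. Two cheeks carry a top plate (z 88 to 102 mm) with an eccentric steel drill bush on it (rim at z = 106). Below the plate a slotted upright steel barrel, 38 mm bore, hangs on the jig's z axis from z = 90 to its open end at z = 53, over an open catch tray (floor z = 5, walls to z = 18).
- jig_center (a point): Point on the jig's z axis, 106 mm up, level with the bush's rim; NOT the bush's hole. The 15 mm upright guide hole (straight z 90 to 99, above it a shallow cone widening to 40 mm at the rim) is 9 mm off this axis in an unknown direction: see it or feel it. On this axis a rod foot stops on the cone; the nearer the hole, the lower it stops. The bush is tight: it does not turn or yield. Rod clearance 1.5 mm.
- plug_center (a point): Centre of the stuck plug: plain wooden cylinder, 36 mm across, 28 mm long, upright in the barrel (top 82 to 88 mm above the table at the start), z its axis. Too big for the bush, it leaves only downwards. Four sprung keepers in the barrel pinch it: it slides at about 4 to 15 N and drops once its top is below 53 mm. A rod through the bush meets its top, off-centre, and can push it.
- rod_grip (a point): Middle of the round wooden handle (26 mm across, 58 mm long) of the loose knock-out rod, 0.1 to 0.2 kg, standing upright in the block. z runs along the rod, up towards the handle's end. Below the handle is a straight steel shank, 12 mm in diameter, 82 mm long, whose foot lies 111 mm below this point.
- rod_tip (a point): Middle of the rod's flat foot (12 mm across, 1.5 mm chamfer); z runs up along the rod.
- block: Fixed dark wooden block, 70 x 70 mm, 60 mm high, origin at the centre of its underside. An upright hole 20 mm in diameter with a 3 mm chamfer goes right through its middle; the rod stands in it with its foot on the table.
- offcut: Stepped pale wood offcut, 75 x 42 x 34 mm, lying loose; origin under its centre.
- sanding_block: Loose cork sanding block, 90 x 50 x 30 mm; origin under its centre.
- plane: Loose wooden hand plane, 260 x 65 mm, about 80 mm high with its iron; origin under its centre.
- mallet: Loose hammer lying on the bench; leave it alone.
- driver: Loose screwdriver lying on the bench; leave it alone.
- glue: Loose plain white bottle, 60 mm in diameter, 160 mm high, standing; origin under its centre.
- joint_board: Loose board, 220 x 100 x 24 mm, with a small piece on it; origin under its centre.
Things that resemble listed ones, but are neither listed nor needed, are in the scene too. Leave any pink or yellow look-alike of the part that bears rod_grip alone.

How it is judged:
By the outcome, as a careful person would: the job done as asked, in the order asked, and still so for the second after the job is handed in, with the robot touching nothing.
It also fails if it takes over 72 s, if anything falls off the work surface, if the arm or the gripper's body presses on something with over 40 N, if the wrist force passes 120 N, or if a joint passes its speed limit or range.

## Robot

A 7-joint arm with a two-finger parallel gripper is mounted at the origin on the work surface. World frame = base frame: x ahead of the robot, y to its left, z up, the work surface at z = 0. Lengths are in m, angles in rad, forces in N, time in s.
With the tool pointing down it reaches from about 0.4 to 0.85 m from the base axis. Payload 4.5 kg.
Tool frame: the origin (TCP) lies midway between the tips of the shut fingers; the grasp point (between the pads) lies 19 mm behind it; z points along the fingers, y is the direction in which the jaws open and shut (so a half turn about z gives the same grasp; the last joint's range is limited). The gripper opens to 88 mm and grips with 3 to 60 N. Pads are 18 mm wide; open, the fingers measure 123 mm over their backs; the gripper's body (75 mm by 187 mm) begins 45 mm behind the grasp point.
Start: joints at [-1.19, 0.689, -0.195, 1.565, 0.157, 0.902, -0.215], TCP at [0.212, 0.588, 0.2] pointing down, gripper open.
Joint ranges: [-3.01, 3.01], [-0.46, 2.08], [-1.47, 1.51], [0.13, 2.56], [-1, 4.14], [0.04, 2.09], [-2.66, 2.66]. Speed limits (rad/s): [2.57, 2.57, 3.14, 3.14, 3.14, 3.14, 3.14].

## Interface

Orientations are given as a unit quaternion [x, y, z, w].
In Python, from plant import get_state, snapshot, finish_job, regions_of gives the robot as it stands.
- The arm moves only by the tool send_rows, never from a script. Its argument "series" is a list of rows, each an object of numbers: "grip": the opening, from 0 (shut) to 1 (fully open); "dx", "dy", "dz": the shift along the tool's x, y, z in mm; "turn": the turn about the tool's z in rad. A call has 1 to 20 rows; each row shifts and turns the commanded pose from where the row before left it, along the tool's axes as they then stand; what a row does not reach is not made up. A row lasts 1/10 s, in which the tool goes at most 50 mm and 8.59 degrees, less where a joint would pass 70% of its speed; a pose out of reach is approached as far as the arm can. A call is refused whole if a number of a shift passes 50 or a number of a turn 0.15, either way. A call with a gripper value outside its range is refused whole. The fingers move at their own pace and stop on an object; "force" is the grip in N (left out, the last holds). Time passes only in rows, so rows that do not move let the fingers close. It gives the time, the measured TCP pose, the force and the opening at its end, in the units of the state.
- get_state(): the state, without advancing time (a new reading comes with each control period).
- snapshot(name): name is "side" or "top" or "wrist"; returns a dict with "img" (384x512x3 uint8, red, green, blue), "depth" (384x512 float32, m along the optical axis (not along the pixel's ray), 0 where there is no reading), "fov_y" (degrees; the focal length in pixels is half the picture's height over the tangent of half this angle, whatever the lens; pixels are square), "cx", "cy" (the principal point, pixels), "R" (3x3) and "t" (3): a world point X has camera coordinates R X + t. Camera axes: x right, y down, z forward; pixel columns grow to the right and rows downward; lengths in m; the calibration is good to about 2 mm. A picture is of the moment at which its call begins.
- finish_job(): hands the job in, once; it reports no verdict.
Trained networks look in a picture, given as the dict that the camera call returned (one of the last four; its "shot" number tells which), for a name from the list of things; names that differ only in an ending like _2 or _b are one class to them, and where a whole thing is asked for, a point or a joint stands for the part that bears it (a point fixed in the world has none). Each returns a list of dicts, best first, with "score" (0 to 1); they miss things now and then, are a little off and sometimes report something else, mostly with a low value. They report only what shows in the picture. A call takes as long as a camera call. They do not tell look-alikes from the thing itself.
- regions_of(picture, target): "pixels" (384x512 bool, what is visible of it) and "extent" ([left, top, right, bottom] in pixels, round what is visible of it).
The state is a dict: "clock": time; "q": joint angles; "qd": joint speeds; "joint_torque": joint torques, N m; "tool_pos": TCP position; "eef_rot": TCP orientation; "contact_force": force on the tool from outside, world axes, zero at the start; "moment": the same for the moment, N m; "opening": opening from 0.0 (shut) to 1.0 (fully open).
Only numpy, scipy, OpenCV 4.12 (cv2) and the standard library are available. Lean on these libraries where they do the work, as an engineer would, in place of code of your own. Each camera call takes 0.05 s, during which the arm holds its last target.

## Working session

There is one attempt and no reset: what is moved stays moved. The work goes in short steps, Python scripts to look and compute and a tool call to move; the robot and the scene stay as the last step left them, time stands still between calls to the robot, and variables do not carry over. Pictures are saved under pics/ and viewed, and the job is handed in when it is done.

Besides the shell and the picture viewer there is one more tool, called after ">>>" as a command line: name --argument value ..., lists and objects as JSON in quotes. send_rows: Moves the arm, as the interface text tells. Its arguments: {"type":"object","properties":{"series":{"type":"array","items":{"type":"object","properties":{"grip":{"type":"number"},"dx":{"type":"number"},"dy":{"type":"number"},"dz":{"type":"number"},"turn":{"type":"number"}}}},"force":{"type":"number"}},"required":["series"]}

```bash
mkdir -p pics; ls; python3 - <<'E'
from plant import *
import cv2,pickle
s=get_state();print(s)
for n in ["top","side","wrist"]:
    p=snapshot(n);cv2.imwrite(f"pics/a_{n}.png",p["img"][:,:,::-1]);pickle.dump(p,open(f"pics/a_{n}.pkl","wb"))
    print(n,p["fov_y"],p["cx"],p["cy"],(-p["R"].T@p["t"]).round(3))
    for t in ["rod_grip","jig","block","rod_tip"]:
        for r in regions_of(p,t)[:4]: print(n,t,round(r["score"],2),r["extent"])
E
```

```text
pics
{'clock': 0.0, 'q': array([-1.19015887,  0.69003869, -0.19450216,  1.56632515,  0.15731687,
        0.9024806 , -0.21507686]), 'qd': array([-0.00043418, -0.00106233, -0.00012633, -0.00057468, -0.00032535,
        0.00022537,  0.00053359]), 'joint_torque': array([-1.23022764e-03, -5.27554929e+01, -1.26734812e+00, -1.53422195e+01,
       -5.26327011e-02,  6.41997642e-03,  1.78519776e-04]), 'tool_pos': array([0.21227741, 0.58710661, 0.19898069]), 'eef_rot': array([ 1.72498241e-01,  9.85009387e-01, -9.25357764e-04, -8.77546985e-05]), 'contact_force': array([-0.17409478,  0.01288226,  0.49311726]), 'moment': array([-0.03630978,  0.05116329, -0.03117507]), 'opening': 0.9980788381169433}
top 55.94565793842998 254.25101165465858 191.05026583068886 [0.546 0.013 1.188]
top rod_grip 0.69 [331.4, 199.8, 344.0, 207.2]
top rod_grip 0.58 [290.9, 171.2, 305.4, 178.6]
top jig 0.93 [184.8, 169.9, 231.4, 219.1]
top block 0.55 [283.5, 192.9, 317.3, 218.4]
top rod_tip 0.61 [296.2, 201.0, 307.7, 208.3]
top rod_tip 0.55 [298.0, 228.7, 305.7, 237.0]
top rod_tip 0.54 [329.6, 195.5, 340.5, 208.0]
top rod_tip 0.53 [315.3, 173.3, 333.5, 182.1]
side 55.82333507919895 257.4808361554556 190.01444057166202 [ 1.179 -0.811  0.756]
side rod_grip 0.69 [231.2, 201.0, 241.3, 237.8]
side rod_grip 0.67 [206.9, 194.2, 215.9, 212.6]
side rod_grip 0.64 [187.0, 210.2, 196.2, 250.2]
side rod_grip 0.62 [205.2, 247.4, 280.4, 321.2]
side jig 0.86 [251.0, 159.8, 297.0, 206.1]
side block 0.59 [198.5, 206.9, 229.5, 238.8]
side block 0.17 [128.8, 253.7, 161.1, 310.1]
side rod_tip 0.65 [230.9, 200.5, 241.7, 236.3]
side rod_tip 0.57 [184.7, 208.8, 192.6, 251.0]
side rod_tip 0.51 [186.6, 182.4, 198.6, 221.3]
side rod_tip 0.5 [262.9, 145.3, 316.9, 164.8]
wrist 68.62618405577777 252.8797430927332 190.15050829542446 [0.143 0.613 0.384]
```

```bash
python3 - <<'E'
import cv2
a=cv2.imread("pics/a_top.png");b=cv2.imread("pics/a_side.png")
cv2.imwrite("pics/b1.png",cv2.resize(a[130:290,160:360],None,fx=4,fy=3.75*1.0667,interpolation=cv2.INTER_CUBIC)[:600])
cv2.imwrite("pics/b2.png",cv2.resize(b[130:280,130:330],None,fx=4,fy=4,interpolation=cv2.INTER_CUBIC))
E
```

```text
(no output)
```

View pics/a_top.png

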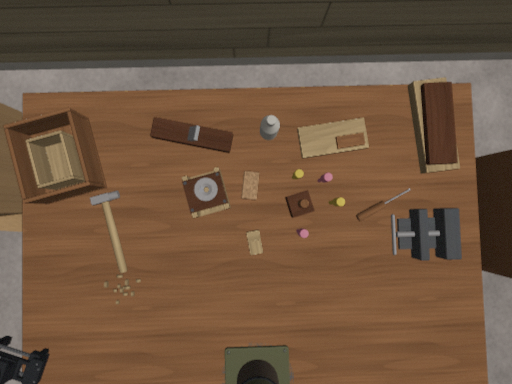

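View pics/b1.png

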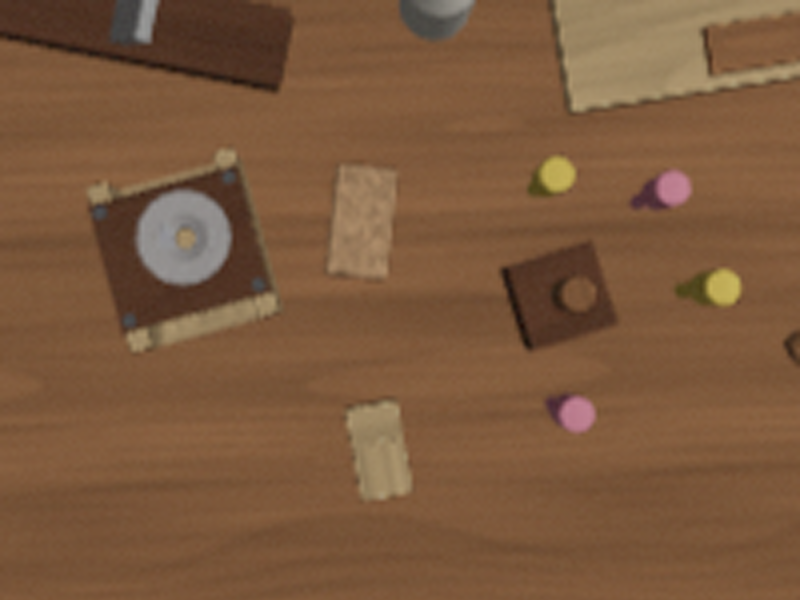

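View pics/b2.png

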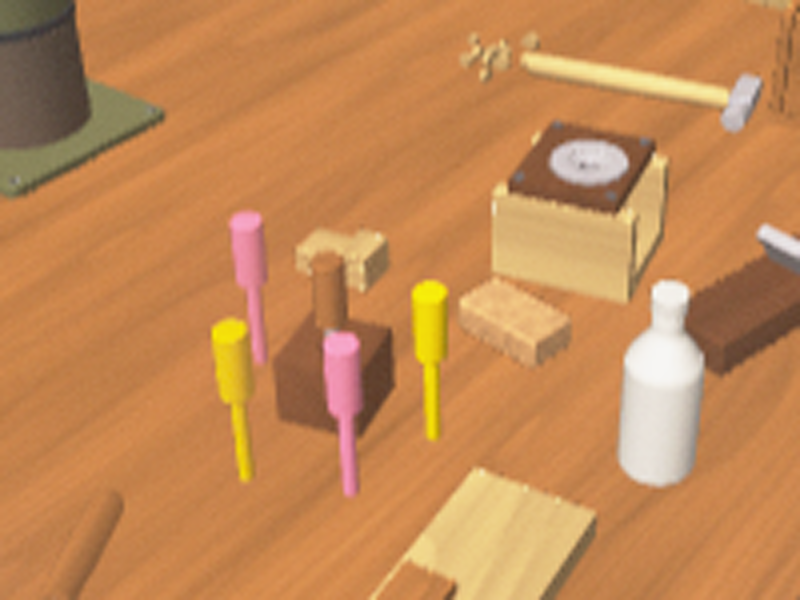

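View pics/a_wrist.png

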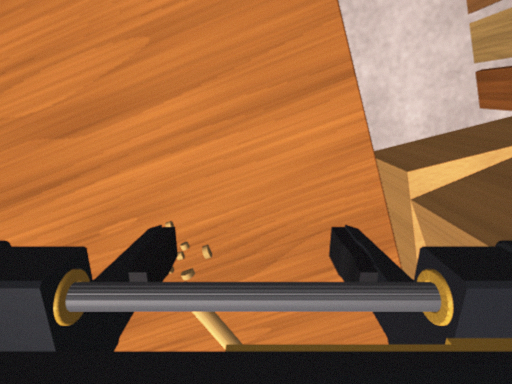

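The top view shows the jig with its bush at about (206,190) and the dark block at (300,204), with the brown handle above it at (304,204). The four pink and yellow decoys stand around the block. The hole looks shifted towards +x from the plate's centre. Next I measure these points.

```bash
cat > h.py <<'E'
import numpy as np,cv2,pickle
def ray(p,u,v):
    f=192/np.tan(np.radians(p["fov_y"]/2)); d=np.array([(u-p["cx"])/f,(v-p["cy"])/f,1.0])
    R,t=np.array(p["R"]),np.array(p["t"]); return -R.T@t, R.T@d
def atz(p,u,v,z):
    c,d=ray(p,u,v); return c+d*(z-c[2])/d[2]
def proj(p,X):
    f=192/np.tan(np.radians(p["fov_y"]/2)); c=np.array(p["R"])@X+p["t"]; return np.array([p["cx"]+f*c[0]/c[2],p["cy"]+f*c[1]/c[2]])
def cloud(p):
    f=192/np.tan(np.radians(p["fov_y"]/2)); v,u=np.mgrid[:384,:512]; z=p["depth"].astype(float)
    P=np.stack([(u-p["cx"])/f*z,(v-p["cy"])/f*z,z],-1)-np.array(p["t"]); return P@np.array(p["R"])
E
python3 - <<'E'
from h import *
p=pickle.load(open("pics/a_top.pkl","rb")); W=cloud(p); img=p["img"].astype(int)
def reg(u0,v0,u1,v1,z0,z1):
    m=np.zeros((384,512),bool); m[v0:v1,u0:u1]=1
    return m&(W[...,2]>z0)&(W[...,2]<z1)&(p["depth"]>0)
for nm,m in [("handle",reg(292,194,316,214,.125,.16)),("block",reg(280,188,320,222,.05,.07)),("jig",reg(180,165,236,222,.085,.11))]:
    q=W[m]; print(nm,m.sum(),q.mean(0).round(4),np.median(q[:,2]).round(4)); 
    r=cv2.minAreaRect(q[:,:2].astype(np.float32)*1000); print(r)
# bush disk: bright grey
m=reg(180,165,236,222,.06,.12); sat=img.max(-1)-img.min(-1)
g=m&(sat<25)&(img.sum(-1)>250)
n,l,s,c=cv2.connectedComponentsWithStats(g.astype(np.uint8)); i=1+s[1:,4].argmax(); print("bush",s[i],c[i]); 
(e)=cv2.minEnclosingCircle(np.argwhere(l==i)[:,::-1].astype(np.float32));print(e, atz(p,*e[0],.106))
for r in img[182:198]: print([tuple(x) for x in r[199:214]][0:0], [int(x.sum()) for x in r[199:215]])
print((W[182:198,199:215,2]*1000).round(0).astype(int))
E
```

```text
handle 60 [ 0.5545 -0.1494  0.1394] 0.1396
((554.5316162109375, -149.4627685546875), (24.204078674316406, 20.379840850830078), 88.3939437866211)
block 427 [ 0.554  -0.1487  0.0596] 0.0596
((554.3781127929688, -150.4330596923828), (69.88674926757812, 70.68254089355469), 15.746805191040039)
jig 1360 [0.5965 0.1421 0.1015] 0.102
((596.718505859375, 142.3145294189453), (128.7477264404297, 116.51083374023438), 13.85181999206543)
bush [194 177  24  24 432] [205.375      188.83101852]
((205.35345458984375, 188.87069702148438), 11.99521541595459) [0.60665137 0.13947949 0.106     ]
[] [435, 434, 435, 434, 437, 433, 425, 428, 430, 429, 431, 431, 436, 434, 427, 411]
[] [437, 434, 432, 439, 427, 417, 411, 407, 406, 414, 431, 432, 433, 435, 427, 432]
[] [434, 434, 436, 432, 415, 403, 387, 384, 376, 385, 402, 417, 425, 430, 425, 427]
[] [428, 423, 439, 430, 416, 410, 397, 384, 378, 362, 362, 385, 408, 430, 428, 431]
[] [423, 411, 440, 434, 423, 408, 347, 338, 346, 369, 352, 365, 395, 424, 428, 428]
[] [426, 414, 446, 444, 438, 377, 341, 337, 351, 353, 350, 356, 381, 430, 436, 426]
[] [429, 431, 44
[... 1196 characters left out ...]
  99 102 104 103 105 105 106]
 [104 104 105 103 100  96  87  84  81  91 100  99 105 106 102 105]
 [106 107 103 101  99  85  87  85  88  83 102 101 105 106 103 107]
 [108 105 103 102 101  87  87  85  89  90 101  99 104 102 106 104]
 [106 100 103 102 101  93  83  84  84  84 102 101 101 104 106 105]
 [102 104 105 106 104 104 103  81  99 105 103 101 101 106 106 108]
 [104 104 102 102 102  99 101  99 102 104 107 103 105 107 107 104]
 [104 107 103 105 102 103 103 105 102 103 103 107 105 108 101 105]
 [105 105 104 103 109 105 104 100 103 107 105 109 109 105 108 109]
 [110 103 106 102 110 110 104 106 106 109 106 105 106 102 104 104]
 [107 104 109 106 109 108 106 109 102 107 109 104 101 102 105 106]]
```

```bash
python3 - <<'E'
from h import *
from scipy.spatial.transform import Rotation as Ro
p=pickle.load(open("pics/a_wrist.pkl","rb"))
T=Ro.from_quat([0.1725,0.985,0,0]).as_matrix(); print(T.round(3))
tcp=np.array([.2123,.5871,.199]); c=-p["R"].T@p["t"]
print("cam in tool",(T.T@(c-tcp)).round(4)); print("cam axes in tool\n",(T.T@p["R"].T).round(3))
t=pickle.load(open("pics/a_top.pkl","rb")); W=cloud(t)
for n,u,v in [("pk1",328,177),("ye1",299,174),("ye2",340,202),("pk2",304,233)]: print(n,atz(t,u,v,.14).round(3),np.median(W[v-1:v+2,u-1:u+2,2]))
print("hole",atz(t,206.3,189.3,.095),atz(t,207.2,189,.106))
# where would bush be in wrist view for tcp candidates, at same yaw
Rc=np.array(p["R"])
for k in (.03,.08,.12):
  for z in (.2,.25):
    X=np.array([.600,.142,.106]); tc=X+T[:,0]*(-k); tc[2]=z
    q=dict(p); q["t"]=-Rc@(c-tcp+tc); print(k,z,tc.round(3),proj(q,X).round(0), (Rc@X+q["t"])[2].round(3))
E
```

```text
[[-0.94  0.34  0.  ]
 [ 0.34  0.94  0.  ]
 [ 0.    0.   -1.  ]]
cam in tool [ 0.0741  0.0007 -0.1851]
cam axes in tool
 [[ 0.001 -0.957 -0.289]
 [ 1.     0.001  0.001]
 [-0.001 -0.289  0.957]]
pk1 [ 0.63  -0.222  0.14 ] 0.13963110700491074
ye1 [ 0.641 -0.138  0.14 ] 0.14085217760095203
ye2 [ 0.556 -0.254  0.14 ] 0.1391225259734558
pk2 [ 0.469 -0.146  0.14 ] 0.13915518188366685
hole [0.60589375 0.13793732 0.095     ] [0.60611585 0.13397982 0.106     ]
0.03 0.2 [0.628 0.132 0.2  ] [252. 151.] 0.28
0.03 0.25 [0.628 0.132 0.25 ] [252. 145.] 0.328
0.08 0.2 [0.675 0.115 0.2  ] [252.  98.] 0.265
0.08 0.25 [0.675 0.115 0.25 ] [252.  99.] 0.313
0.12 0.2 [0.713 0.101 0.2  ] [252.  52.] 0.254
0.12 0.25 [0.713 0.101 0.25 ] [252.  60.] 0.302
```

>>> send_rows --series '[{"dx": -34, "dy": -18}, {"dx": -34, "dy": -18}, {"dx": -34, "dy": -18}, {"dx": -34, "dy": -18}, {"dx": -34, "dy": -18}, {"dx": -34, "dy": -18}, {"dx": -34, "dy": -18}, {"dx": -34, "dy": -18}, {"dx": -34, "dy": -18}, {"dx": -34, "dy": -18}, {"dx": -34, "dy": -18}, {"dx": -34, "dy": -18}, {"dx": -34, "dy": -18}, {"dx": -34, "dy": -18}, {"dx": -34, "dy": -18}, {"dx": -34, "dy": -18}, {}, {}, {}]'

```text
schema error: expected keys grip, dx, dy, dz, turn
```

```bash
python3 - <<'E'
from plant import *
from h import *
p=snapshot("wrist");cv2.imwrite("pics/c_wrist.png",p["img"][:,:,::-1]);pickle.dump(p,open("pics/c_wrist.pkl","wb"))
s=get_state();print(s["clock"],s["tool_pos"],s["eef_rot"],s["q"],s["contact_force"])
E
```

```text
0.8 [0.21242418 0.58781927 0.19985505] [1.72548078e-01 9.85001096e-01 5.27134561e-05 5.04850620e-06] [-1.19019839  0.68906771 -0.19457064  1.56532652  0.15728241  0.90247197
 -0.21512605] [0.37770822 0.06601439 0.503855  ]
```

View pics/c_wrist.png

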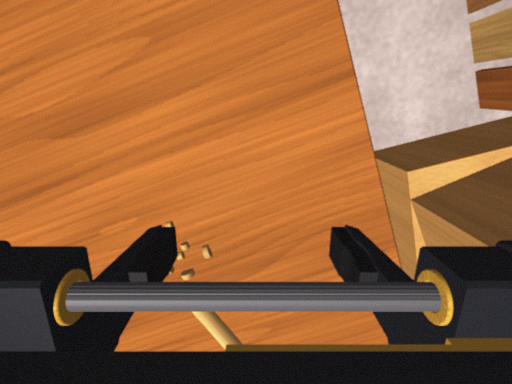

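The view hasn't changed because the call was refused. Every row must carry all five keys, so I resend it that way.

>>> send_rows --series '[{"dx": -34, "dy": -18, "dz": 0, "turn": 0, "grip": 1}, {"dx": -34, "dy": -18, "dz": 0, "turn": 0, "grip": 1}, {"dx": -34, "dy": -18, "dz": 0, "turn": 0, "grip": 1}, {"dx": -34, "dy": -18, "dz": 0, "turn": 0, "grip": 1}, {"dx": -34, "dy": -18, "dz": 0, "turn": 0, "grip": 1}, {"dx": -34, "dy": -18, "dz": 0, "turn": 0, "grip": 1}, {"dx": -34, "dy": -18, "dz": 0, "turn": 0, "grip": 1}, {"dx": -34, "dy": -18, "dz": 0, "turn": 0, "grip": 1}, {"dx": -34, "dy": -18, "dz": 0, "turn": 0, "grip": 1}, {"dx": -34, "dy": -18, "dz": 0, "turn": 0, "grip": 1}, {"dx": -34, "dy": -18, "dz": 0, "turn": 0, "grip": 1}, {"dx": -34, "dy": -18, "dz": 0, "turn": 0, "grip": 1}, {"dx": -34, "dy": -18, "dz": 0, "turn": 0, "grip": 1}, {"dx": -34, "dy": -18, "dz": 0, "turn": 0, "grip": 1}, {"dx": -34, "dy": -18, "dz": 0, "turn": 0, "grip": 1}, {"dx": -34, "dy": -18, "dz": 0, "turn": 0, "grip": 1}, {"dx": 0, "dy": 0, "dz": 0, "turn": 0, "grip": 1}, {"dx": 0, "dy": 0, "dz": 0, "turn": 0, "grip": 1}]'

```text
clock: 2.6
tool_pos: [0.6264, 0.1312, 0.1995]
eef_rot: [0.174, 0.985, 0.0, -0.0]
contact_force: [-0.1, 0.6, 0.1]
opening: 1.001
```

```bash
python3 - <<'E'
from plant import *
from h import *
p=snapshot("wrist");cv2.imwrite("pics/d_wrist.png",p["img"][:,:,::-1]);pickle.dump(p,open("pics/d_wrist.pkl","wb"))
s=get_state();print(s["clock"],s["tool_pos"],s["eef_rot"],s["q"],s["contact_force"])
E
```

```text
2.65 [0.62557797 0.13289583 0.19968534] [ 1.72337251e-01  9.85037792e-01  4.47835293e-04 -4.68808134e-04] [-0.14142781  0.71402884 -0.25880919  1.51541765  0.20757456  0.93962156
  0.76178632] [ 0.35649943  0.44992384 -0.2056997 ]
```

View pics/d_wrist.png

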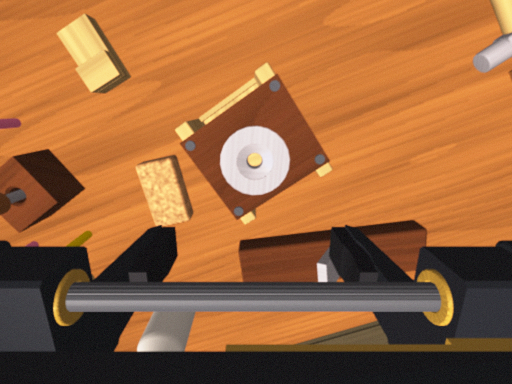

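The bush disc is at about (255,160), with the hole and the pale plug top at about (256,158). I'll fit both.

```bash
python3 - <<'E'
from h import *
p=pickle.load(open("pics/d_wrist.pkl","rb")); img=p["img"].astype(int); W=cloud(p)
a=p["img"][115:205,205:305,::-1]; cv2.imwrite("pics/e.png",cv2.resize(a,None,fx=6,fy=6,interpolation=cv2.INTER_CUBIC))
sat=img.max(-1)-img.min(-1)
m=np.zeros((384,512),bool); m[115:205,205:305]=1
g=(m&(sat<30)&(img.sum(-1)>300)).astype(np.uint8)
cs,_=cv2.findContours(g,cv2.RETR_CCOMP,cv2.CHAIN_APPROX_NONE)
for c in cs:
    if cv2.contourArea(c)>100:
        e=cv2.fitEllipse(c); print(cv2.contourArea(c),e,"z106",atz(p,*e[0],.106).round(4),"z99",atz(p,*e[0],.099).round(4))
# plate corner rect
q=W[m|0>0]; mm=(W[...,2]>.095)&(W[...,2]<.108)&(p["depth"]>0); mm[:, :170]=0; mm[225:]=0; mm[:,345:]=0
print(cv2.minAreaRect(W[mm][:,:2].astype(np.float32)*1000), np.median(W[mm][:,2]))
# hole: depth
h=m&(W[...,2]<.092)&(((W[...,:2]-[.605,.139])**2).sum(-1)<.015**2); print(h.sum(), W[h].mean(0), np.argwhere(h).mean(0)[::-1])
t=W[h][:,2]; print(np.percentile(t,[5,50,95]))
E
```

```text
3607.5 ((254.3529052734375, 160.16184997558594), (67.6189956665039, 67.9638671875), 76.30506896972656) z106 [0.607 0.14  0.106] z99 [0.6083 0.1396 0.099 ]
210.5 ((254.1777801513672, 159.49728393554688), (16.319446563720703, 16.62096405029297), 34.99071502685547) z106 [0.6063 0.1401 0.106 ] z99 [0.6076 0.1397 0.099 ]
((600.5735473632812, 142.3310089111328), (100.08869934082031, 116.3353271484375), 14.142060279846191) 0.10193483071910728
154 [0.61020937 0.13812767 0.08528761] [253.58441558 159.92207792]
[0.08400451 0.08496817 0.09023791]
```

View pics/e.png

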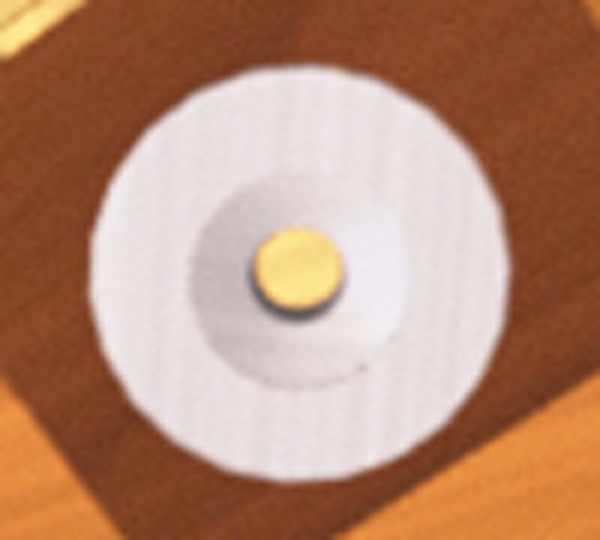

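>>> send_rows --series '[{"dx": -2.8, "dy": -29, "dz": 0, "turn": 0, "grip": 1}, {"dx": -2.8, "dy": -29, "dz": 0, "turn": 0, "grip": 1}, {"dx": -2.8, "dy": -29, "dz": 0, "turn": 0, "grip": 1}, {"dx": -2.8, "dy": -29, "dz": 0, "turn": 0, "grip": 1}, {"dx": -2.8, "dy": -29, "dz": 0, "turn": 0, "grip": 0.65}, {"dx": -2.8, "dy": -29, "dz": 0, "turn": 0, "grip": 0.65}, {"dx": -2.8, "dy": -29, "dz": 0, "turn": 0, "grip": 0.65}, {"dx": -2.8, "dy": -29, "dz": 0, "turn": 0, "grip": 0.65}, {"dx": -2.8, "dy": -29, "dz": 0, "turn": 0, "grip": 0.65}, {"dx": -2.8, "dy": -29, "dz": 0, "turn": 0, "grip": 0.65}, {"dx": 0, "dy": 0, "dz": 0, "turn": 0.11, "grip": 0.65}, {"dx": 0, "dy": 0, "dz": 0, "turn": 0.11, "grip": 0.65}, {"dx": 0, "dy": 0, "dz": 0, "turn": 0.11, "grip": 0.65}, {"dx": 0, "dy": 0, "dz": 0, "turn": 0, "grip": 0.65}, {"dx": 0, "dy": 0, "dz": 0, "turn": 0, "grip": 0.65}, {"dx": 0, "dy": 0, "dz": 0, "turn": 0, "grip": 0.65}]'

```text
clock: 4.25
tool_pos: [0.5539, -0.1492, 0.1999]
eef_rot: [0.33, 0.944, 0.0, -0.0]
contact_force: [1.1, -0.8, -0.6]
opening: 0.651
```

```bash
cat > look.py <<'E'
import sys
from plant import *
from h import *
def look(cam,nm):
    p=snapshot(cam);cv2.imwrite(f"pics/{nm}.png",p["img"][:,:,::-1]);pickle.dump(p,open(f"pics/{nm}.pkl","wb"))
    return p
if __name__=="__main__":
    look(sys.argv[1],sys.argv[2]); s=get_state()
    print(s["clock"],s["tool_pos"].round(4),s["eef_rot"].round(4),s["q"].round(2),s["contact_force"].round(1),s["opening"])
E
python3 look.py wrist f
```

```text
4.3 [ 0.5539 -0.1495  0.1998] [ 3.308e-01  9.437e-01  2.000e-04 -1.000e-04] [ 0.3   0.62 -0.2   1.72  0.16  0.81  0.93] [-0.1  0.2 -0.4] 0.6466935702566057
```

View pics/f.png

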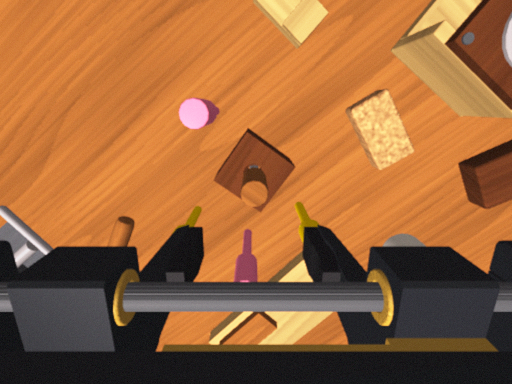

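The rod's handle top is at about (254,193), between the fingers. The decoys lie clear of both fingers. I'll locate the handle precisely now.

```bash
python3 - <<'E'
from h import *
p=pickle.load(open("pics/f.pkl","rb")); W=cloud(p)
m=(abs(W[...,2]-.14)<.004)&(p["depth"]>0); m[:150]=0;m[225:]=0;m[:,:230]=0;m[:,285:]=0
c=np.argwhere(m)[:,::-1].astype(np.float32); e=cv2.minEnclosingCircle(c); print(m.sum(),e,atz(p,*e[0],.14).round(4),W[m].mean(0).round(4))
b=(abs(W[...,2]-.06)<.004)&(p["depth"]>0); b[:120]=0;b[225:]=0;b[:,:205]=0;b[:,305:]=0
print(cv2.minAreaRect(W[b][:,:2].astype(np.float32)*1000))
E
```

```text
589 ((253.63372802734375, 193.23837280273438), 13.885611534118652) [ 0.5568 -0.15    0.14  ] [ 0.5569 -0.1501  0.1393]
((580.8687744140625, -143.9066162109375), (118.6762924194336, 70.16033172607422), 16.01466178894043)
```

>>> send_rows --series '[{"dx": -2, "dy": 1, "dz": 10, "turn": 0, "grip": 0.65}, {"dx": 0, "dy": 0, "dz": 20, "turn": 0, "grip": 0.65}, {"dx": 0, "dy": 0, "dz": 20, "turn": 0, "grip": 0.65}, {"dx": 0, "dy": 0, "dz": 20, "turn": 0, "grip": 0.65}, {"dx": 0, "dy": 0, "dz": 20, "turn": 0, "grip": 0.65}, {"dx": 0, "dy": 0, "dz": 11, "turn": 0, "grip": 0.65}, {"dx": 0, "dy": 0, "dz": 5, "turn": 0, "grip": 0.65}, {"dx": 0, "dy": 0, "dz": 0, "turn": 0, "grip": 0.65}, {"dx": 0, "dy": 0, "dz": 0, "turn": 0, "grip": 0.65}]'

```text
clock: 5.2
tool_pos: [0.5567, -0.1508, 0.0944]
eef_rot: [0.332, 0.943, 0.0, 0.001]
contact_force: [-0.2, -0.0, 0.7]
opening: 0.651
```

```bash
python3 look.py wrist g
```

```text
5.25 [ 0.5568 -0.1508  0.0946] [3.320e-01 9.433e-01 2.000e-04 8.000e-04] [ 0.28  0.77 -0.16  1.81  0.2   0.58  0.88] [ 0.6  0.1 -0. ] 0.6497633206723621
```

View pics/g.png

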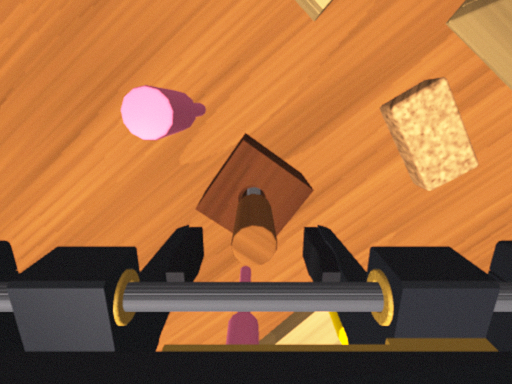

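The handle is centred between the pads, with its top at about (254,243). Now I close.

>>> send_rows --force 40 --series '[{"dx": 0, "dy": 0, "dz": 0, "turn": 0, "grip": 0.4}, {"dx": 0, "dy": 0, "dz": 0, "turn": 0, "grip": 0.3}, {"dx": 0, "dy": 0, "dz": 0, "turn": 0, "grip": 0.1}, {"dx": 0, "dy": 0, "dz": 0, "turn": 0, "grip": 0.1}, {"dx": 0, "dy": 0, "dz": 0, "turn": 0, "grip": 0.1}, {"dx": 0, "dy": 0, "dz": 0, "turn": 0, "grip": 0.1}, {"dx": 0, "dy": 0, "dz": 0, "turn": 0, "grip": 0.1}, {"dx": 0, "dy": 0, "dz": 0, "turn": 0, "grip": 0.1}, {"dx": 0, "dy": 0, "dz": 0, "turn": 0, "grip": 0.1}, {"dx": 0, "dy": 0, "dz": 0, "turn": 0, "grip": 0.1}]'

```text
clock: 6.25
tool_pos: [0.5562, -0.1507, 0.0939]
eef_rot: [0.332, 0.943, 0.0, 0.0]
contact_force: [-0.3, 0.0, 1.9]
opening: 0.269
```

```bash
python3 look.py wrist g2; python3 - <<'E'
from plant import *
print(get_state()["moment"])
from h import *
for nm in ("g","g2"):
    p=pickle.load(open(f"pics/{nm}.pkl","rb")); W=cloud(p)
    m=(abs(W[...,2]-.14)<.004)&(p["depth"]>0); m[:200]=0;m[270:]=0;m[:,:225]=0;m[:,285:]=0
    c=np.argwhere(m)[:,::-1].astype(np.float32); e=cv2.minEnclosingCircle(c); print(m.sum(),e,atz(p,*e[0],.14).round(4),W[m].mean(0).round(4))
E
```

```text
6.3 [ 0.5562 -0.1507  0.0939] [3.320e-01 9.433e-01 0.000e+00 1.000e-04] [ 0.28  0.77 -0.16  1.81  0.2   0.58  0.88] [-0.2  0.2  2.5] 0.26983006351115774
[-0.05940947 -0.01093265 -0.02105343]
1542 ((253.68505859375, 244.16383361816406), 22.90472412109375) [ 0.5562 -0.1493  0.14  ] [ 0.5565 -0.1496  0.1392]
1675 ((254.32093811035156, 241.0648193359375), 31.339338302612305) [ 0.5544 -0.1476  0.14  ] [ 0.5559 -0.1498  0.1393]
```

>>> send_rows --series '[{"dx": 0, "dy": 0, "dz": -5, "turn": 0, "grip": 0.1}, {"dx": 0, "dy": 0, "dz": -10, "turn": 0, "grip": 0.1}, {"dx": 0, "dy": 0, "dz": -20, "turn": 0, "grip": 0.1}, {"dx": 0, "dy": 0, "dz": -20, "turn": 0, "grip": 0.1}, {"dx": 0, "dy": 0, "dz": -20, "turn": 0, "grip": 0.1}, {"dx": 0, "dy": 0, "dz": -20, "turn": 0, "grip": 0.1}, {"dx": 0, "dy": 0, "dz": -20, "turn": 0, "grip": 0.1}, {"dx": 0, "dy": 0, "dz": -20, "turn": 0, "grip": 0.1}, {"dx": 0, "dy": 0, "dz": -11, "turn": 0, "grip": 0.1}, {"dx": 0, "dy": 0, "dz": 0, "turn": 0, "grip": 0.1}, {"dx": 0, "dy": 0, "dz": 0, "turn": 0, "grip": 0.1}]'

```text
clock: 7.4
tool_pos: [0.5556, -0.1506, 0.2393]
eef_rot: [0.332, 0.943, -0.0, -0.001]
contact_force: [-1.2, 0.1, -1.7]
opening: 0.276
```

```bash
python3 look.py wrist i; python3 look.py side i_side;python3 - <<'E'
import cv2
b=cv2.imread("pics/i_side.png");cv2.imwrite("pics/i_s.png",cv2.resize(b[100:250,130:330],None,fx=4,fy=4,interpolation=cv2.INTER_CUBIC))
E
```

```text
7.45 [ 0.5553 -0.1506  0.2389] [ 3.320e-01  9.433e-01 -1.000e-04 -1.000e-03] [ 0.31  0.58 -0.21  1.67  0.14  0.91  0.94] [-0.6 -0.2 -2.1] 0.27088244594651323
7.5 [ 0.5552 -0.1505  0.2387] [ 3.319e-01  9.433e-01 -2.000e-04 -1.200e-03] [ 0.31  0.58 -0.21  1.67  0.14  0.91  0.94] [ 0.5  0.4 -1.7] 0.27388002670047396
```

View pics/i.png

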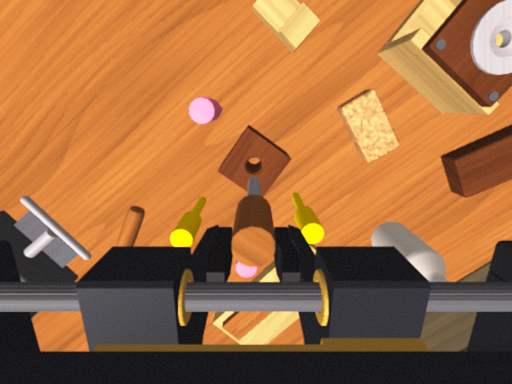

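View pics/i_s.png

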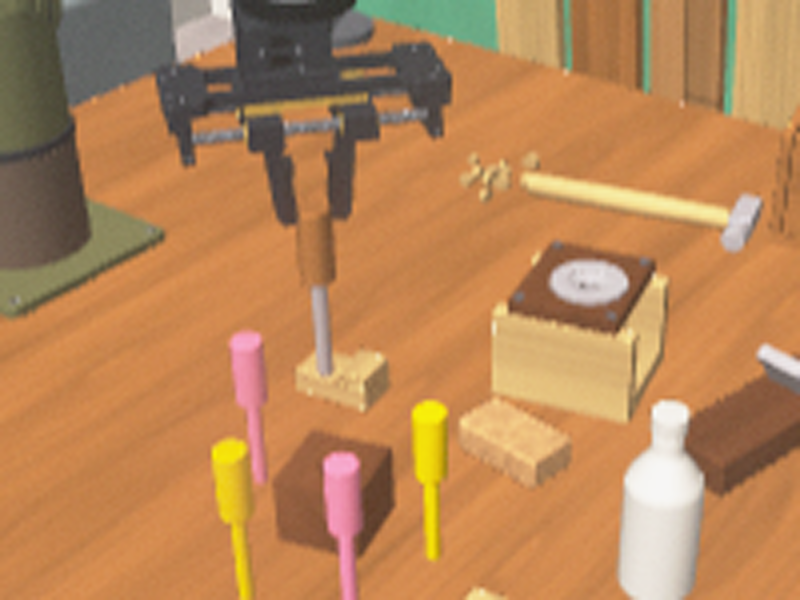

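```bash
python3 - <<'E'
from h import *
from scipy.spatial.transform import Rotation as Ro
T=Ro.from_quat([.332,.9433,0,0]).as_matrix()
for nm,z in (("g2",.0939),("i",.239)):
    p=pickle.load(open(f"pics/{nm}.pkl","rb")); W=cloud(p); L=(W-np.array([.5556,-.1506,z]))@T
    for r in range(170,270,6): print(nm,r,(L[r,254]*1000).round(1),end=' ; ')
    print()
p=pickle.load(open("pics/i_side.pkl","rb"));print("tcp px",proj(p,np.array([.5556,-.1506,.239])),"foot exp",proj(p,np.array([.5556,-.1506,.145])),"top exp",proj(p,np.array([.5556,-.1506,.285])))
E
```

```text
g2 170 [24.   1.7 34.6] ; g2 176 [19.2  1.7 34.2] ; g2 182 [14.1  1.7 34.6] ; g2 188 [ 4.5  1.8 50. ] ; g2 194 [ 4.4  1.8 33.4] ; g2 200 [11.3  1.6 -2. ] ; g2 206 [ 11.    1.5 -13.3] ; g2 212 [ 11.2   1.5 -24.3] ; g2 218 [ 11.2   1.4 -33.8] ; g2 224 [ 11.1   1.4 -42.1] ; g2 230 [  8.7   1.4 -44.8] ; g2 236 [  5.4   1.4 -45.2] ; g2 242 [  1.4   1.4 -44.5] ; g2 248 [ -1.4   1.4 -46.2] ; g2 254 [ -5.1   1.4 -46.1] ; g2 260 [ -9.1   1.4 -45.6] ; g2 266 [-13.3   1.4 -45. ] ; 
i 170 [-11.8   2.  196.5] ; i 176 [-16.1   2.  179.3] ; i 182 [ 5.4  1.5 68.9] ; i 188 [ 5.1  1.4 49.9] ; i 194 [ 4.9  1.4 33.5] ; i 200 [12.   1.2 -2.6] ; i 206 [ 11.6   1.2 -13.5] ; i 212 [ 12.2   1.1 -25.7] ; i 218 [ 11.8   1.1 -34.3] ; i 224 [ 11.6   1.  -42.3] ; i 230 [  9.7   1.  -46. ] ; i 236 [  6.    1.  -45.7] ; i 242 [  2.7   1.1 -46.3] ; i 248 [ -1.3   1.1 -45.6] ; i 254 [ -5.1   1.1 -45.4] ; i 260 [ -8.7   1.1 -45.7] ; i 266 [-12.6   1.1 -45.6] ; 
tcp px [208.74061723 165.13754499] foot exp [210.72175827 192.42775773] top exp [207.69626714 150.75162506]
```

The rod is held upright and hasn't slipped: its top is still 45.5 mm above the TCP. Next I hover over the bush.

>>> send_rows --series '[{"dx": 14.3, "dy": 25.8, "dz": 0, "turn": 0, "grip": 0.1}, {"dx": 14.3, "dy": 25.8, "dz": 0, "turn": 0, "grip": 0.1}, {"dx": 14.3, "dy": 25.8, "dz": 0, "turn": 0, "grip": 0.1}, {"dx": 14.3, "dy": 25.8, "dz": 0, "turn": 0, "grip": 0.1}, {"dx": 14.3, "dy": 25.8, "dz": 0, "turn": 0, "grip": 0.1}, {"dx": 14.3, "dy": 25.8, "dz": 0, "turn": 0, "grip": 0.1}, {"dx": 14.3, "dy": 25.8, "dz": 0, "turn": 0, "grip": 0.1}, {"dx": 14.3, "dy": 25.8, "dz": 0, "turn": 0, "grip": 0.1}, {"dx": 14.3, "dy": 25.8, "dz": 0, "turn": 0, "grip": 0.1}, {"dx": 14.3, "dy": 25.8, "dz": 0, "turn": 0, "grip": 0.1}, {"dx": 0, "dy": 0, "dz": 10, "turn": 0, "grip": 0.1}, {"dx": 0, "dy": 0, "dz": 10, "turn": 0, "grip": 0.1}, {"dx": 0, "dy": 0, "dz": 0, "turn": 0, "grip": 0.1}, {"dx": 0, "dy": 0, "dz": 0, "turn": 0, "grip": 0.1}, {"dx": 0, "dy": 0, "dz": 0, "turn": 0, "grip": 0.1}]'

```text
clock: 9.0
tool_pos: [0.6065, 0.1387, 0.22]
eef_rot: [0.333, 0.943, -0.0, 0.0]
contact_force: [1.6, 0.3, -2.2]
opening: 0.272
```

```bash
python3 look.py wrist j; python3 look.py side j_side;python3 - <<'E'
from h import *
b=cv2.imread("pics/j_side.png")[120:200,220:330];c=cv2.imread("pics/j.png")[130:230,190:320]
cv2.imwrite("pics/j_s.png",cv2.resize(b,None,fx=7,fy=7,interpolation=cv2.INTER_CUBIC))
cv2.imwrite("pics/j_w.png",cv2.resize(c,None,fx=6,fy=6,interpolation=cv2.INTER_CUBIC))
E
```

```text
9.05 [0.6065 0.1391 0.2202] [3.327e-01 9.430e-01 1.000e-04 3.000e-04] [-0.2   0.66 -0.18  1.55  0.14  0.94  0.47] [-0.4 -0.3 -1.6] 0.2718502186745442
9.1 [0.6066 0.1394 0.2203] [3.325e-01 9.431e-01 2.000e-04 4.000e-04] [-0.2   0.66 -0.18  1.55  0.14  0.94  0.47] [ 0.3 -0.  -1.1] 0.2713821913161401
```

View pics/j_s.png

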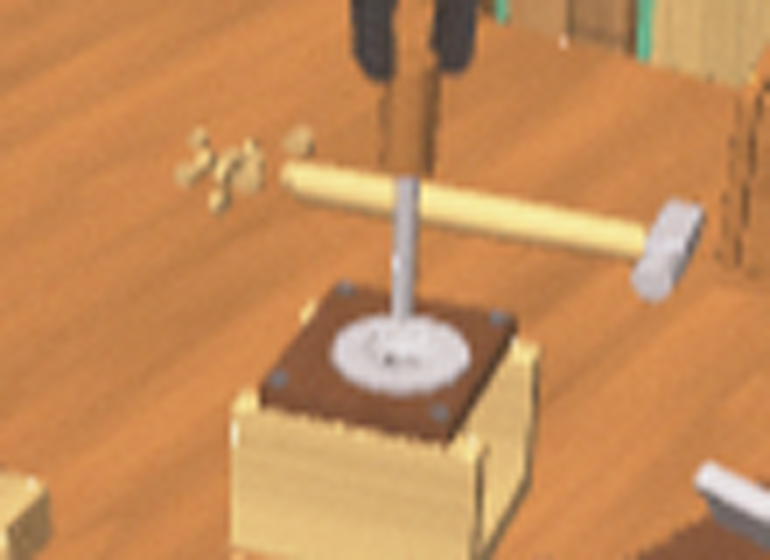

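View pics/j_w.png

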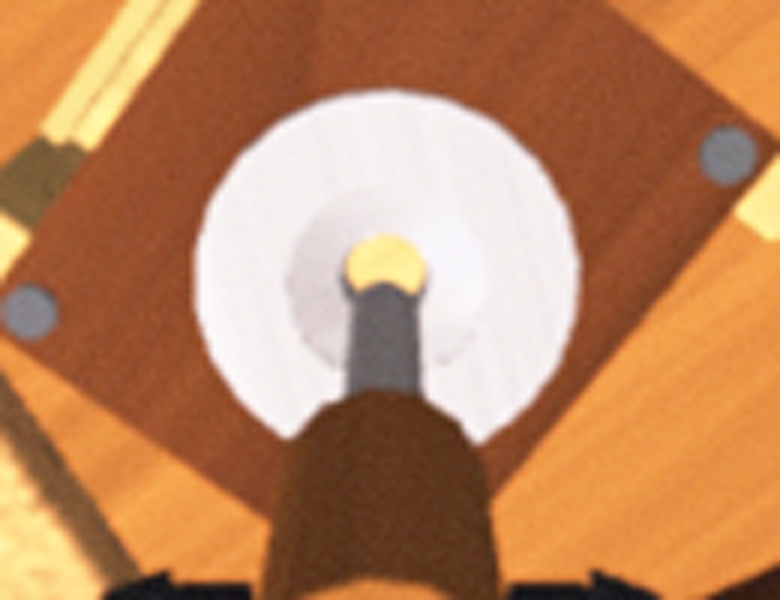

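The shank stands in line with the hole sideways, at crop column about 385. I'll compare foot and hole from this one picture.

```bash
python3 - <<'E'
from h import *
from scipy.spatial.transform import Rotation as Ro
T=Ro.from_quat([.3327,.943,0,0]).as_matrix()
p=pickle.load(open("pics/j.pkl","rb")); tcp=np.array([.6065,.1391,.2202])
L=lambda X:((T.T@(X-tcp))*1000).round(2)
W=(cloud(p)-tcp)@T*1000
for r in range(172,196,2): print(r,[W[r,c].round(1).tolist() for c in (250,254,258)])
f=lambda u,v:(190+u/6,130+v/6)
print("shank centre-front at foot, if z=.1255/.127",L(atz(p,*f(385,285),.1255)),L(atz(p,*f(385,285),.127)))
for nm,uv,z in [("cone top edge",(388,182),.106),("cone left",(287,283),.106),("cone right",(487,283),.106),("plug/hole",(386,275),.099)]: print(nm,L(atz(p,*f(*uv),z)))
img=p["img"].astype(int); m=(img.max(-1)-img.min(-1)<30)&(img.sum(-1)>420); m[:140]=0;m[203:]=0;m[:,:215]=0;m[:,290:]=0
n,l,s,c=cv2.connectedComponentsWithStats(m.astype(np.uint8)); i=1+s[1:,4].argmax()
cs,_=cv2.findContours((l==i).astype(np.uint8),cv2.RETR_EXTERNAL,cv2.CHAIN_APPROX_NONE)
pts=np.array([x[0] for x in cs[0]],float)
Q=np.array([L(atz(p,u,v,.106))[:2] for u,v in pts]); 
from scipy.optimize import least_squares
r=least_squares(lambda a:np.hypot(Q[:,0]-a[0],Q[:,1]-a[1])-a[2],[0,0,34],loss="soft_l1",f_scale=.5); print("disc",r.x.round(2))
E
```

```text
172 [[-0.6, -3.1, 134.8], [-0.7, 1.5, 135.1], [-0.8, 6.2, 135.5]]
174 [[-3.4, -3.1, 136.5], [-3.0, 1.5, 134.9], [-3.3, 6.2, 135.8]]
176 [[-5.6, -3.1, 135.3], [-5.5, 1.5, 135.2], [-5.6, 6.2, 135.5]]
178 [[3.9, -2.7, 88.9], [4.4, 1.3, 87.1], [-8.0, 6.2, 135.4]]
180 [[3.8, -2.6, 81.5], [4.2, 1.3, 80.2], [1.9, 5.3, 88.9]]
182 [[3.9, -2.5, 73.7], [4.6, 1.3, 71.0], [2.1, 5.2, 80.3]]
184 [[4.0, -2.5, 66.3], [4.6, 1.2, 64.3], [2.4, 5.0, 72.1]]
186 [[4.4, -2.4, 58.4], [4.7, 1.2, 57.0], [2.4, 4.9, 65.1]]
188 [[3.8, -2.3, 53.8], [5.0, 1.2, 49.9], [2.8, 4.8, 57.2]]
190 [[3.8, -2.3, 47.7], [73.9, 0.1, -184.0], [2.6, 4.7, 51.7]]
192 [[4.0, -2.2, 41.3], [4.5, 1.1, 39.7], [2.6, 4.6, 45.9]]
194 [[4.1, -2.2, 35.5], [4.5, 1.1, 34.4], [2.5, 4.5, 40.4]]
shank centre-front at foot, if z=.1255/.127 [ 2.97  1.53 94.7 ] [ 3.35  1.52 93.2 ]
cone top edge [ 17.     2.13 114.2 ]
cone left [ -1.62 -16.21 114.2 ]
cone right [ -1.6  20.2 114.2]
plug/hole [ -1.85   1.85 121.2 ]
disc [ 0.53  1.4  32.82]
```

>>> send_rows --series '[{"dx": 0.3, "dy": 0, "dz": 5, "turn": 0, "grip": 0.1}, {"dx": 0, "dy": 0, "dz": 8, "turn": 0, "grip": 0.1}, {"dx": 0, "dy": 0, "dz": 4, "turn": 0, "grip": 0.1}, {"dx": 0, "dy": 0, "dz": 2, "turn": 0, "grip": 0.1}, {"dx": 0, "dy": 0, "dz": 1, "turn": 0, "grip": 0.1}, {"dx": 0, "dy": 0, "dz": 1, "turn": 0, "grip": 0.1}, {"dx": 0, "dy": 0, "dz": 1, "turn": 0, "grip": 0.1}, {"dx": 0, "dy": 0, "dz": 0, "turn": 0, "grip": 0.1}]'

```text
clock: 9.9
tool_pos: [0.606, 0.1402, 0.1978]
eef_rot: [0.332, 0.943, 0.0, -0.0]
contact_force: [0.2, -0.5, -2.0]
opening: 0.272
```

>>> send_rows --series '[{"dx": 0, "dy": 0, "dz": 1, "turn": 0, "grip": 0.1}, {"dx": 0, "dy": 0, "dz": 1, "turn": 0, "grip": 0.1}, {"dx": 0, "dy": 0, "dz": 1, "turn": 0, "grip": 0.1}]'

```text
clock: 10.2
tool_pos: [0.606, 0.1402, 0.1948]
eef_rot: [0.332, 0.943, 0.0, 0.0]
contact_force: [-0.4, 0.0, -1.3]
opening: 0.275
```

>>> send_rows --series '[{"dx": 0, "dy": 0, "dz": 1, "turn": 0, "grip": 0.1}, {"dx": 0, "dy": 0, "dz": 1, "turn": 0, "grip": 0.1}, {"dx": 0, "dy": 0, "dz": 0, "turn": 0, "grip": 0.1}]'

```text
clock: 10.5
tool_pos: [0.6058, 0.1402, 0.1926]
eef_rot: [0.332, 0.943, -0.0, -0.0]
contact_force: [0.5, -0.2, -2.1]
opening: 0.272
```

>>> send_rows --series '[{"dx": 0, "dy": 0, "dz": 1, "turn": 0, "grip": 0.1}, {"dx": 0, "dy": 0, "dz": 1, "turn": 0, "grip": 0.1}, {"dx": 0, "dy": 0, "dz": 1, "turn": 0, "grip": 0.1}, {"dx": 0, "dy": 0, "dz": 0, "turn": 0, "grip": 0.1}]'

```text
clock: 10.9
tool_pos: [0.6059, 0.1402, 0.1896]
eef_rot: [0.332, 0.943, -0.0, -0.0]
contact_force: [-0.8, 0.3, -1.4]
opening: 0.27
```

>>> send_rows --series '[{"dx": 0, "dy": 0, "dz": 1, "turn": 0, "grip": 0.1}, {"dx": 0, "dy": 0, "dz": 1, "turn": 0, "grip": 0.1}, {"dx": 0, "dy": 0, "dz": 1, "turn": 0, "grip": 0.1}, {"dx": 0, "dy": 0, "dz": 0, "turn": 0, "grip": 0.1}]'

```text
clock: 11.3
tool_pos: [0.6058, 0.1402, 0.1866]
eef_rot: [0.332, 0.943, -0.0, -0.0]
contact_force: [-0.2, 0.2, -1.8]
opening: 0.272
```

The foot is at about 92 mm with no side force, so it is in the hole. I go on gently to the plug.

>>> send_rows --series '[{"dx": 0, "dy": 0, "dz": 1, "turn": 0, "grip": 0.1}, {"dx": 0, "dy": 0, "dz": 1, "turn": 0, "grip": 0.1}, {"dx": 0, "dy": 0, "dz": 1, "turn": 0, "grip": 0.1}, {"dx": 0, "dy": 0, "dz": 1, "turn": 0, "grip": 0.1}, {"dx": 0, "dy": 0, "dz": 0, "turn": 0, "grip": 0.1}]'

```text
clock: 11.8
tool_pos: [0.6058, 0.1402, 0.1826]
eef_rot: [0.332, 0.943, -0.0, -0.0]
contact_force: [-0.4, 0.3, -1.7]
opening: 0.272
```

>>> send_rows --series '[{"dx": 0, "dy": 0, "dz": 1, "turn": 0, "grip": 0.1}, {"dx": 0, "dy": 0, "dz": 1, "turn": 0, "grip": 0.1}]'

```text
clock: 12.0
tool_pos: [0.606, 0.1403, 0.1808]
eef_rot: [0.332, 0.943, 0.0, 0.0]
contact_force: [-0.7, -0.4, -0.7]
opening: 0.274
```

>>> send_rows --series '[{"dx": 0, "dy": 0, "dz": 1, "turn": 0, "grip": 0.1}, {"dx": 0, "dy": 0, "dz": 1, "turn": 0, "grip": 0.1}]'

```text
clock: 12.2
tool_pos: [0.6063, 0.1403, 0.1791]
eef_rot: [0.332, 0.943, 0.0, 0.0]
contact_force: [-0.0, -0.6, 3.4]
opening: 0.27
```

>>> send_rows --series '[{"dx": 0, "dy": 0, "dz": 1, "turn": 0, "grip": 0.1}]'

```text
clock: 12.3
tool_pos: [0.6066, 0.1403, 0.1785]
eef_rot: [0.332, 0.943, 0.0, 0.001]
contact_force: [0.2, 0.0, 2.8]
opening: 0.274
```

>>> send_rows --series '[{"dx": 0, "dy": 0, "dz": 1, "turn": 0, "grip": 0.1}]'

```text
clock: 12.4
tool_pos: [0.6066, 0.1403, 0.1775]
eef_rot: [0.332, 0.943, 0.0, 0.001]
contact_force: [-0.7, -0.6, 3.3]
opening: 0.272
```

>>> send_rows --series '[{"dx": 0, "dy": 0, "dz": 1, "turn": 0, "grip": 0.1}]'

```text
clock: 12.5
tool_pos: [0.6064, 0.1403, 0.1763]
eef_rot: [0.332, 0.943, 0.0, 0.001]
contact_force: [-1.1, -0.4, 3.5]
opening: 0.271
```

>>> send_rows --series '[{"dx": 0, "dy": 0, "dz": 1, "turn": 0, "grip": 0.1}]'

```text
clock: 12.6
tool_pos: [0.6063, 0.1404, 0.1751]
eef_rot: [0.332, 0.943, 0.0, 0.0]
contact_force: [-0.2, 0.3, 3.6]
opening: 0.272
```

>>> send_rows --series '[{"dx": 0, "dy": 0, "dz": 1, "turn": 0, "grip": 0.1}]'

```text
clock: 12.7
tool_pos: [0.6062, 0.1403, 0.174]
eef_rot: [0.332, 0.943, 0.0, 0.0]
contact_force: [0.0, 0.1, 3.9]
opening: 0.275
```

>>> send_rows --series '[{"dx": 0, "dy": 0, "dz": 1, "turn": 0, "grip": 0.1}, {"dx": 0, "dy": 0, "dz": 1, "turn": 0, "grip": 0.1}, {"dx": 0, "dy": 0, "dz": 1, "turn": 0, "grip": 0.1}]'

```text
clock: 13.0
tool_pos: [0.606, 0.1403, 0.1707]
eef_rot: [0.332, 0.943, 0.0, 0.0]
contact_force: [-0.3, -0.3, 3.4]
opening: 0.273
```

>>> send_rows --series '[{"dx": 0, "dy": 0, "dz": 1, "turn": 0, "grip": 0.1}, {"dx": 0, "dy": 0, "dz": 1, "turn": 0, "grip": 0.1}, {"dx": 0, "dy": 0, "dz": 1, "turn": 0, "grip": 0.1}]'

```text
clock: 13.3
tool_pos: [0.606, 0.1403, 0.1677]
eef_rot: [0.332, 0.943, 0.0, 0.0]
contact_force: [-0.5, -0.6, 3.7]
opening: 0.272
```

>>> send_rows --series '[{"dx": 0, "dy": 0, "dz": 1, "turn": 0, "grip": 0.1}, {"dx": 0, "dy": 0, "dz": 1, "turn": 0, "grip": 0.1}, {"dx": 0, "dy": 0, "dz": 1, "turn": 0, "grip": 0.1}]'

```text
clock: 13.6
tool_pos: [0.606, 0.1402, 0.1647]
eef_rot: [0.332, 0.943, 0.0, -0.0]
contact_force: [0.3, -0.6, 3.3]
opening: 0.27
```

>>> send_rows --series '[{"dx": 0, "dy": 0, "dz": 1, "turn": 0, "grip": 0.1}, {"dx": 0, "dy": 0, "dz": 1, "turn": 0, "grip": 0.1}]'

```text
clock: 13.8
tool_pos: [0.606, 0.1402, 0.1627]
eef_rot: [0.332, 0.943, 0.0, -0.0]
contact_force: [0.2, 0.2, 5.0]
opening: 0.266
```

>>> send_rows --series '[{"dx": 0, "dy": 0, "dz": 1, "turn": 0, "grip": 0.1}, {"dx": 0, "dy": 0, "dz": 1, "turn": 0, "grip": 0.1}]'

```text
clock: 14.0
tool_pos: [0.606, 0.1403, 0.1607]
eef_rot: [0.332, 0.943, 0.0, -0.0]
contact_force: [-0.1, -0.0, 3.4]
opening: 0.273
```

```bash
python3 look.py wrist k; python3 look.py side k_side;python3 - <<'E'
from h import *
from scipy.spatial.transform import Rotation as Ro
T=Ro.from_quat([.332,.943,0,0]).as_matrix()
p=pickle.load(open("pics/k.pkl","rb")); L=(cloud(p)-np.array([.606,.1402,.161]))@T*1000
for r in range(200,270,8): print(r,L[r,254].round(1))
b=cv2.imread("pics/k_side.png")[120:220,220:330]
cv2.imwrite("pics/k_s.png",cv2.resize(b,None,fx=6,fy=6,interpolation=cv2.INTER_CUBIC))
E
```

```text
14.05 [0.6058 0.1402 0.1605] [ 3.319e-01  9.433e-01 -0.000e+00 -1.000e-04] [-0.21  0.73 -0.17  1.62  0.16  0.81  0.45] [0.4 0.9 3.3] 0.27200511045064757
14.1 [0.6058 0.1402 0.1606] [ 3.320e-01  9.433e-01 -1.000e-04 -2.000e-04] [-0.21  0.73 -0.17  1.62  0.16  0.81  0.45] [-0.1  0.   3.4] 0.2717789853347019
200 [11.7  1.2 -1.3]
208 [ 11.9   1.2 -17.5]
216 [ 11.7   1.1 -30.1]
224 [ 11.2   1.1 -40.7]
232 [  8.3   1.1 -44.7]
240 [  3.8   1.1 -45.5]
248 [ -1.5   1.1 -44.6]
256 [ -5.9   1.1 -45.4]
264 [-11.5   1.1 -44.6]
```

View pics/k_s.png

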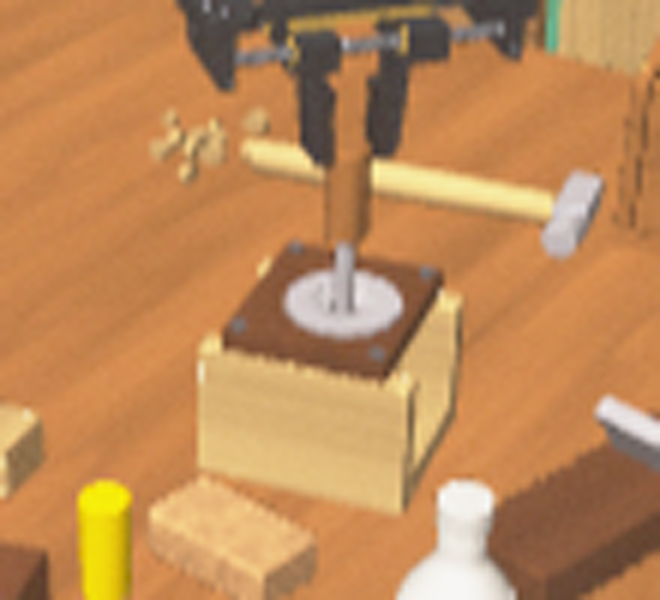

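No slip: the rod's top is still 45 mm above the TCP, and the plug is moving at about 5 N. I carry on pushing.

>>> send_rows --series '[{"dx": 0, "dy": 0, "dz": 1, "turn": 0, "grip": 0.1}, {"dx": 0, "dy": 0, "dz": 1, "turn": 0, "grip": 0.1}, {"dx": 0, "dy": 0, "dz": 1, "turn": 0, "grip": 0.1}]'

```text
clock: 14.4
tool_pos: [0.606, 0.1402, 0.1577]
eef_rot: [0.332, 0.943, 0.0, 0.0]
contact_force: [0.4, -0.3, 3.1]
opening: 0.274
```

>>> send_rows --series '[{"dx": 0, "dy": 0, "dz": 1, "turn": 0, "grip": 0.1}, {"dx": 0, "dy": 0, "dz": 1, "turn": 0, "grip": 0.1}, {"dx": 0, "dy": 0, "dz": 1, "turn": 0, "grip": 0.1}]'

```text
clock: 14.7
tool_pos: [0.6059, 0.1402, 0.1547]
eef_rot: [0.332, 0.943, 0.0, -0.0]
contact_force: [0.0, 0.2, 2.0]
opening: 0.271
```

>>> send_rows --series '[{"dx": 0, "dy": 0, "dz": 1, "turn": 0, "grip": 0.1}, {"dx": 0, "dy": 0, "dz": 1, "turn": 0, "grip": 0.1}, {"dx": 0, "dy": 0, "dz": 1, "turn": 0, "grip": 0.1}]'

```text
clock: 15.0
tool_pos: [0.6058, 0.1402, 0.1516]
eef_rot: [0.332, 0.943, -0.0, -0.0]
contact_force: [0.3, -0.1, 1.8]
opening: 0.272
```

>>> send_rows --series '[{"dx": 0, "dy": 0, "dz": 1, "turn": 0, "grip": 0.1}, {"dx": 0, "dy": 0, "dz": 1, "turn": 0, "grip": 0.1}, {"dx": 0, "dy": 0, "dz": 1, "turn": 0, "grip": 0.1}]'

```text
clock: 15.3
tool_pos: [0.6057, 0.1402, 0.1484]
eef_rot: [0.332, 0.943, -0.0, -0.0]
contact_force: [0.9, -0.3, -1.8]
opening: 0.27
```

>>> send_rows --series '[{"dx": 0, "dy": 0, "dz": 1, "turn": 0, "grip": 0.1}, {"dx": 0, "dy": 0, "dz": 1, "turn": 0, "grip": 0.1}, {"dx": 0, "dy": 0, "dz": 1, "turn": 0, "grip": 0.1}]'

```text
clock: 15.6
tool_pos: [0.6056, 0.14, 0.1454]
eef_rot: [0.332, 0.943, -0.0, -0.0]
contact_force: [-0.6, 0.1, -1.0]
opening: 0.268
```

>>> send_rows --series '[{"dx": 0, "dy": 0, "dz": 1, "turn": 0, "grip": 0.1}, {"dx": 0, "dy": 0, "dz": 1, "turn": 0, "grip": 0.1}, {"dx": 0, "dy": 0, "dz": 1, "turn": 0, "grip": 0.1}]'

```text
clock: 15.9
tool_pos: [0.6059, 0.1402, 0.1427]
eef_rot: [0.332, 0.943, -0.0, -0.0]
contact_force: [-0.3, 0.2, -1.6]
opening: 0.278
```

>>> send_rows --series '[{"dx": 0, "dy": 0, "dz": 1, "turn": 0, "grip": 0.1}, {"dx": 0, "dy": 0, "dz": 1, "turn": 0, "grip": 0.1}, {"dx": 0, "dy": 0, "dz": 1, "turn": 0, "grip": 0.1}, {"dx": 0, "dy": 0, "dz": 0, "turn": 0, "grip": 0.1}]'

```text
clock: 16.3
tool_pos: [0.6059, 0.1402, 0.1396]
eef_rot: [0.332, 0.943, -0.0, -0.0]
contact_force: [0.4, -0.4, -1.3]
opening: 0.272
```

```bash
python3 look.py wrist l; python3 look.py side l_side;python3 - <<'E'
from h import *
b=cv2.imread("pics/l_side.png")[120:220,220:330]
cv2.imwrite("pics/l_s.png",cv2.resize(b,None,fx=6,fy=6,interpolation=cv2.INTER_CUBIC))
E
```

```text
16.35 [0.6059 0.1402 0.1397] [ 3.320e-01  9.433e-01 -0.000e+00 -1.000e-04] [-0.21  0.76 -0.17  1.63  0.17  0.76  0.44] [-0.  -0.5 -2. ] 0.2668684691922208
16.4 [0.606  0.1402 0.1398] [ 0.332   0.9433  0.     -0.    ] [-0.21  0.76 -0.17  1.63  0.17  0.76  0.44] [ 0.4 -0.9 -1.9] 0.2705053078187305
```

View pics/l_s.png

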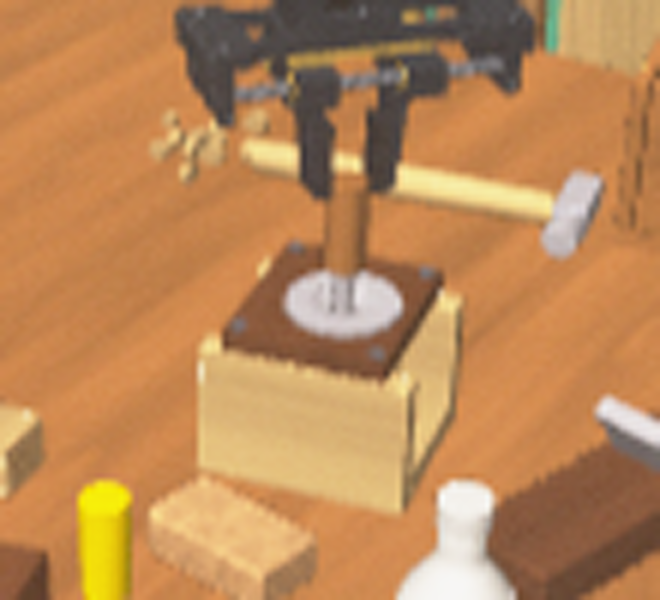

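The force is back to the rod's weight alone, so the plug has dropped. I withdraw the rod straight up, then look into the hole from one side.

>>> send_rows --series '[{"dx": 0, "dy": 0, "dz": -5, "turn": 0, "grip": 0.1}, {"dx": 0, "dy": 0, "dz": -10, "turn": 0, "grip": 0.1}, {"dx": 0, "dy": 0, "dz": -10, "turn": 0, "grip": 0.1}, {"dx": 0, "dy": 0, "dz": -10, "turn": 0, "grip": 0.1}, {"dx": 0, "dy": 0, "dz": -10, "turn": 0, "grip": 0.1}, {"dx": 0, "dy": 0, "dz": -10, "turn": 0, "grip": 0.1}, {"dx": 0, "dy": 0, "dz": -15, "turn": 0, "grip": 0.1}, {"dx": 0, "dy": 0, "dz": -20, "turn": 0, "grip": 0.1}, {"dx": 0, "dy": 0, "dz": -10, "turn": 0, "grip": 0.1}, {"dx": -14.3, "dy": -25.8, "dz": 0, "turn": 0, "grip": 0.1}, {"dx": -14.3, "dy": -25.8, "dz": 0, "turn": 0, "grip": 0.1}, {"dx": 0, "dy": 0, "dz": 0, "turn": 0, "grip": 0.1}, {"dx": 0, "dy": 0, "dz": 0, "turn": 0, "grip": 0.1}]'

```text
clock: 17.7
tool_pos: [0.5959, 0.0813, 0.24]
eef_rot: [0.333, 0.943, 0.0, -0.0]
contact_force: [-0.1, 0.8, -1.1]
opening: 0.272
```

```bash
python3 look.py wrist m; python3 - <<'E'
from h import *
p=pickle.load(open("pics/m.pkl","rb"));W=cloud(p)
u,v=proj(p,np.array([.607,.1395,.095])).astype(int);print(u,v); print((W[v-6:v+7:2,u-6:u+7:2,2]*1000).round())
E
```

```text
17.75 [0.5959 0.0828 0.24  ] [ 3.319e-01  9.433e-01  5.000e-04 -1.000e-04] [-0.1   0.61 -0.19  1.59  0.13  0.95  0.55] [-0.2  0.5 -0.8] 0.26930403156118643
297 146
[[102. 102. 101. 102. 102. 101. 101.]
 [101. 101. 100.   4.   5.  98. 100.]
 [101.  31.   4.   5.   5.   5.  96.]
 [102.   5.   4.   5.   5.   4.  90.]
 [100.   5.   4.   3.   5.   5.  89.]
 [100.   4.   5.   3.  61.  66.  94.]
 [101.  70.  64.  68.  72.  91.  96.]]
```

View pics/m.png

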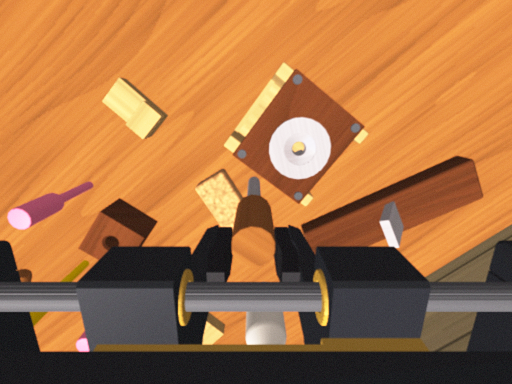

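Through the hole (about (298,147)) the tray floor shows at z = 5 mm and a plug edge at about 31 mm, so the barrel is clear. Back to the block.

>>> send_rows --series '[{"dx": -14.3, "dy": -25.8, "dz": 0, "turn": 0, "grip": 0.1}, {"dx": -14.3, "dy": -25.8, "dz": 0, "turn": 0, "grip": 0.1}, {"dx": -14.3, "dy": -25.8, "dz": 0, "turn": 0, "grip": 0.1}, {"dx": -14.3, "dy": -25.8, "dz": 0, "turn": 0, "grip": 0.1}, {"dx": -14.3, "dy": -25.8, "dz": 0, "turn": 0, "grip": 0.1}, {"dx": -14.3, "dy": -25.8, "dz": 0, "turn": 0, "grip": 0.1}, {"dx": -14.3, "dy": -25.8, "dz": 0, "turn": 0, "grip": 0.1}, {"dx": -14.6, "dy": -25.8, "dz": 0, "turn": 0, "grip": 0.1}, {"dx": 0, "dy": 0, "dz": 20, "turn": 0, "grip": 0.1}, {"dx": 0, "dy": 0, "dz": 20, "turn": 0, "grip": 0.1}, {"dx": 0, "dy": 0, "dz": 20, "turn": 0, "grip": 0.1}, {"dx": 0, "dy": 0, "dz": 5, "turn": 0, "grip": 0.1}, {"dx": 0, "dy": 0, "dz": 0, "turn": 0, "grip": 0.1}, {"dx": 0, "dy": 0, "dz": 0, "turn": 0, "grip": 0.1}]'

```text
clock: 19.15
tool_pos: [0.5571, -0.1501, 0.1756]
eef_rot: [0.332, 0.943, 0.0, 0.001]
contact_force: [0.4, -0.2, -1.3]
opening: 0.272
```

```bash
python3 look.py wrist n; python3 - <<'E'
import cv2
c=cv2.imread("pics/n.png")[110:230,190:320]
cv2.imwrite("pics/n_w.png",cv2.resize(c,None,fx=5,fy=5,interpolation=cv2.INTER_CUBIC))
E
```

```text
19.2 [ 0.5572 -0.1503  0.1758] [3.317e-01 9.434e-01 3.000e-04 1.000e-03] [ 0.3   0.65 -0.19  1.74  0.17  0.76  0.92] [-0.5 -0.5 -1.3] 0.2686854015133622
```

View pics/n_w.png

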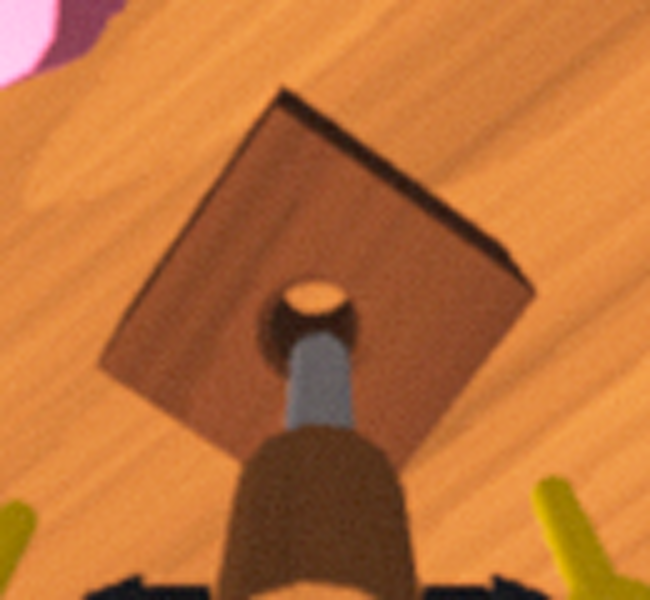

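```bash
python3 - <<'E'
from h import *
from scipy.spatial.transform import Rotation as Ro
T=Ro.from_quat([.332,.9433,0,0]).as_matrix()
p=pickle.load(open("pics/n.pkl","rb")); tcp=np.array([.5565,-.1504,.1757])
L=lambda u,v,z:((T.T@(atz(p,190+u/5,110+v/5,z)-tcp))*1000).round(1)
print("foot front",L(319,334,.0813)," minus 4.5 in x for axis")
print("hole top edge",L(308,280,.06),"left",L(258,325,.06),"right",L(358,325,.06))
print("block corners",[L(*c,.06) for c in ((280,100),(535,292),(100,362))], "mid of LR", (L(535,292,.06)+L(100,362,.06))/2)
E
```

```text
foot front [ 3.6  2.2 94.4]  minus 4.5 in x for axis
hole top edge [ 1.030e+01 -1.000e-01  1.157e+02] left [  0.2 -11.1 115.7] right [  0.3  10.8 115.7]
block corners [array([ 48.6,  -6. , 115.7]), array([  7.7,  49.3, 115.7]), array([ -8.2, -46. , 115.7])] mid of LR [ -0.25   1.65 115.7 ]
```

>>> send_rows --series '[{"dx": 0, "dy": -1.5, "dz": 5, "turn": 0, "grip": 0.1}, {"dx": 0, "dy": 0, "dz": 8, "turn": 0, "grip": 0.1}, {"dx": 0, "dy": 0, "dz": 5, "turn": 0, "grip": 0.1}, {"dx": 0, "dy": 0, "dz": 5, "turn": 0, "grip": 0.1}, {"dx": 0, "dy": 0, "dz": 5, "turn": 0, "grip": 0.1}]'

```text
clock: 19.7
tool_pos: [0.5551, -0.1518, 0.1462]
eef_rot: [0.332, 0.943, 0.0, -0.0]
contact_force: [0.5, -0.4, -1.4]
opening: 0.272
```

>>> send_rows --series '[{"dx": 0, "dy": 0, "dz": 8, "turn": 0, "grip": 0.1}, {"dx": 0, "dy": 0, "dz": 10, "turn": 0, "grip": 0.1}, {"dx": 0, "dy": 0, "dz": 10, "turn": 0, "grip": 0.1}, {"dx": 0, "dy": 0, "dz": 10, "turn": 0, "grip": 0.1}, {"dx": 0, "dy": 0, "dz": 8, "turn": 0, "grip": 0.1}, {"dx": 0, "dy": 0, "dz": 2, "turn": 0, "grip": 0.1}, {"dx": 0, "dy": 0, "dz": 2, "turn": 0, "grip": 0.1}, {"dx": 0, "dy": 0, "dz": 0, "turn": 0, "grip": 0.1}, {"dx": 0, "dy": 0, "dz": 0, "turn": 0, "grip": 0.1}]'

```text
clock: 20.6
tool_pos: [0.5555, -0.1519, 0.0971]
eef_rot: [0.332, 0.943, 0.0, 0.0]
contact_force: [-0.6, -1.1, -0.9]
opening: 0.269
```

>>> send_rows --series '[{"dx": 0, "dy": 0, "dz": 1, "turn": 0, "grip": 0.1}, {"dx": 0, "dy": 0, "dz": 1, "turn": 0, "grip": 0.1}, {"dx": 0, "dy": 0, "dz": 0, "turn": 0, "grip": 0.1}]'

```text
clock: 20.9
tool_pos: [0.5551, -0.1518, 0.0948]
eef_rot: [0.332, 0.943, 0.0, 0.0]
contact_force: [0.3, -0.0, -1.1]
opening: 0.27
```

>>> send_rows --series '[{"dx": 0, "dy": 0, "dz": 0.5, "turn": 0, "grip": 0.1}, {"dx": 0, "dy": 0, "dz": 0.5, "turn": 0, "grip": 0.1}, {"dx": 0, "dy": 0, "dz": 0, "turn": 0, "grip": 0.1}]'

```text
clock: 21.2
tool_pos: [0.5554, -0.1519, 0.094]
eef_rot: [0.332, 0.943, 0.0, 0.0]
contact_force: [0.8, 0.3, 0.3]
opening: 0.271
```

The foot is on the table, so I release evenly and then back off upward.

>>> send_rows --series '[{"dx": 0, "dy": 0, "dz": 0, "turn": 0, "grip": 0.3}, {"dx": 0, "dy": 0, "dz": 0, "turn": 0, "grip": 0.35}, {"dx": 0, "dy": 0, "dz": 0, "turn": 0, "grip": 0.45}, {"dx": 0, "dy": 0, "dz": 0, "turn": 0, "grip": 0.65}, {"dx": 0, "dy": 0, "dz": 0, "turn": 0, "grip": 0.65}, {"dx": 0, "dy": 0, "dz": 0, "turn": 0, "grip": 0.65}, {"dx": 0, "dy": 0, "dz": 0, "turn": 0, "grip": 0.65}]'

```text
clock: 21.9
tool_pos: [0.5552, -0.1518, 0.0938]
eef_rot: [0.332, 0.943, 0.0, -0.0]
contact_force: [0.2, 0.0, -0.3]
opening: 0.651
```

```bash
python3 look.py wrist o
```

```text
21.95 [ 0.5552 -0.1518  0.0938] [3.319e-01 9.433e-01 1.000e-04 0.000e+00] [ 0.28  0.77 -0.16  1.81  0.21  0.58  0.88] [ 0.6  0.5 -0.1] 0.6478068291643825
```

View pics/o.png

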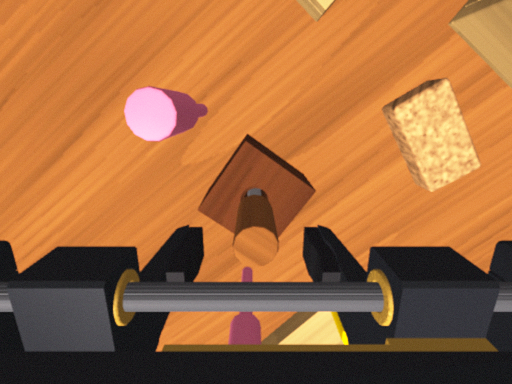

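The rod stands free in the block, with its top at about (256,243) and a gap to each finger. Now I retreat.

>>> send_rows --series '[{"dx": 0, "dy": 0, "dz": -5, "turn": 0, "grip": 0.65}, {"dx": 0, "dy": 0, "dz": -15, "turn": 0, "grip": 0.65}, {"dx": 0, "dy": 0, "dz": -20, "turn": 0, "grip": 0.65}, {"dx": 0, "dy": 0, "dz": -30, "turn": 0, "grip": 0.65}, {"dx": 0, "dy": 0, "dz": -30, "turn": 0, "grip": 0.65}, {"dx": 0, "dy": 0, "dz": -30, "turn": 0, "grip": 0.65}, {"dx": 20, "dy": 0, "dz": -10, "turn": 0, "grip": 0.65}, {"dx": 40, "dy": 0, "dz": 0, "turn": 0, "grip": 0.65}, {"dx": 40, "dy": 0, "dz": 0, "turn": 0, "grip": 0.65}, {"dx": 20, "dy": 0, "dz": 0, "turn": 0, "grip": 0.65}, {"dx": 0, "dy": 0, "dz": 0, "turn": 0, "grip": 0.65}, {"dx": 0, "dy": 0, "dz": 0, "turn": 0, "grip": 0.65}, {"dx": 0, "dy": 0, "dz": 0, "turn": 0, "grip": 0.65}]'

```text
clock: 23.25
tool_pos: [0.463, -0.0776, 0.234]
eef_rot: [0.333, 0.943, 0.0, 0.001]
contact_force: [1.0, 0.1, -0.2]
opening: 0.648
```

```bash
python3 look.py side q; python3 look.py top q_top; python3 - <<'E'
import cv2
b=cv2.imread("pics/q.png")[100:280,130:330];cv2.imwrite("pics/q_s.png",cv2.resize(b,None,fx=3.3,fy=3.3,interpolation=cv2.INTER_CUBIC))
E
```

```text
23.3 [ 0.4628 -0.0776  0.2339] [3.327e-01 9.430e-01 1.000e-04 6.000e-04] [ 0.22  0.44 -0.22  1.97  0.14  0.74  0.81] [-0.3 -0.4 -0.2] 0.6497709747226507
23.35 [ 0.4626 -0.0775  0.2337] [3.327e-01 9.430e-01 1.000e-04 4.000e-04] [ 0.22  0.44 -0.22  1.97  0.14  0.74  0.81] [ 0.4 -0.4  0.1] 0.648170622232808
```

View pics/q_s.png

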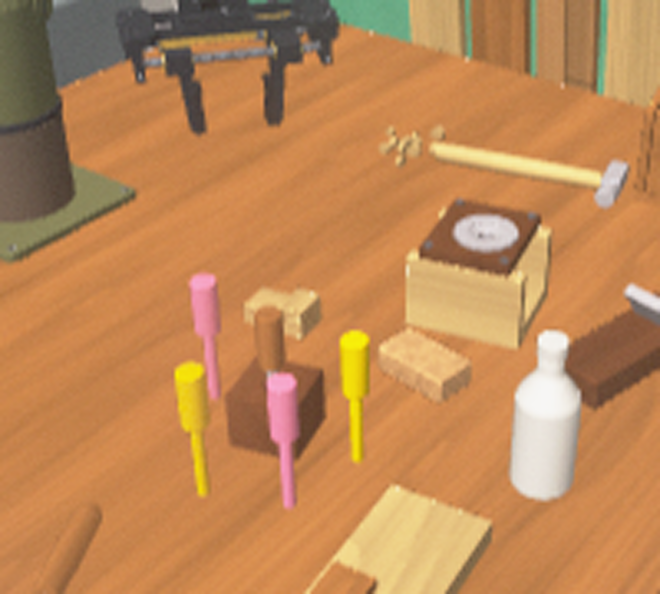

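View pics/q_top.png

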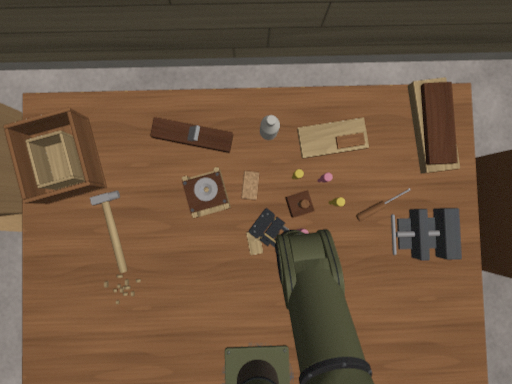

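The rod stands upright in the block at (304,204) in the top view. The decoys and the other items are where they were, and the gripper is clear.

```bash
python3 -c "
from plant import *
print(finish_job())"
```

```text
the job is handed in; nothing more can be done
None
```

The plug is out of the jig and in the tray, and the rod is back upright in its block and released. I handed the job in after about 23 s of the 72 s allowed.

- **Push:** The rod's foot went into the bush hole with no contact force. The plug slid at about 5 to 7 N, read at the end of each move, well under the 20 N limit. The force fell back to the rod's weight alone at the expected height, with the foot at about 53 mm.
- **Plug out:** With the rod withdrawn, the depth image through the hole showed the tray floor at about 5 mm. A single pixel at about 31 mm is probably the plug's edge. I did not see the plug itself in the tray.
- **Last look:** The side and top pictures show the rod standing in the block and the gripper clear. The other things appear unmoved, but in the top view the arm partly hides the offcut and one pink decoy; both look unmoved from the side.
- **Disagreements:** The top and wrist cameras differed by about 2 mm on the rod and the hole. My estimates put the hole about 11 mm off the jig's axis instead of 9 mm. I settled it by comparing foot and hole in one wrist picture.
- **Refused call:** One early move call was refused for missing keys and moved nothing.

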